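# Tighten the steriliser lid crisscross and switch on the heater

### The arm

A 6-joint arm with a two-finger parallel gripper is mounted at the origin on a cart in front of the work surface, level with it; the furniture and walls round the work are solid. World frame = base frame: x ahead of the robot, y to its left, z up, the work surface at z = 0. Lengths are in m, angles in rad, forces in N, time in s.
With the tool pointing down it reaches from about 0.35 to 0.8 m from the base axis. Payload 7.3 kg.
Tool frame: the origin (TCP) lies between the finger pads; the fingertips stand 25 mm ahead of it and the grasp point (between the pads) lies 6 mm ahead of it (r.tip_extent is the distance from the TCP to the fingertips, in m); z points along the fingers, y is the line along which they close (so a half turn about z gives the same grasp; the last joint's range is limited). The gripper opens to 85 mm and grips with 20 to 120 N. Pads are 22 mm wide; open, the fingers measure 114 mm over their backs; the gripper's body (76 mm by 85 mm) begins 54 mm behind the grasp point. The pads swing forward as they close: fully open they stand 13 mm farther back than shut.
Start: joints at [1.164, 0.342, 1.524, -0, 1.275, -0.146], TCP at [0.135, 0.507, 0.256] pointing down, gripper open.
Joint ranges: [-2.53, 2.53], [-0.77, 2.02], [0.04, 2.7], [-1, 4.14], [0.28, 2.66], [-3.11, 3.11]. Speed limits (rad/s): [2.57, 2.57, 3.14, 3.14, 3.14, 3.14].

### API

Orientations are given as a unit quaternion [x, y, z, w].
In Python, from workcell import r, command_gripper, optics gives the robot as it stands. The module is installed in compiled form; this text tells all that it offers. Calls block until the motion is done:
- r.reach(position, orientation): joint-space move of the TCP to a pose.
- r.move_straight(position, orientation=None, speed=0.15, max_force=None): straight line of the TCP; orientation=None keeps the orientation; speed is the mean speed in m/s. With max_force (N) it stops when the force on the tool has changed by that much, and returns True; else False.
- r.movej(angles): joint-space move.
- command_gripper(opening, force=None): finger opening in m; force is the grip in N (None keeps the last); returns when the fingers have stopped.
- r.hold(seconds).
- r.solve_ik(position, orientation): joint angles nearest the present ones, or None.
- r.read_state(): the state.
- optics.get_image(name): name is "scene" or "top" or "wrist"; returns (picture, depth): 384x512x3 uint8, red, green, blue; 384x512 float32, m along the optical axis (not along the pixel's ray), 0 where there is no reading.
- optics.camera_model(name): a dict with "K" (3x3 intrinsics, pixels), "R" (3x3) and "t" (3): a world point X has camera coordinates R X + t; the wrist camera has in their place "tool_from_camera" (4x4, takes a point from camera to tool coordinates, whose origin is the TCP and whose axes are the flange's). Camera axes: x right, y down, z forward; pixel columns grow to the right and rows downward; lengths in m; the calibration is good to about 2 mm. A picture is of the moment at which its call begins: read the wrist's pose just before it. camera_model takes no time and is no camera call.
A pose or a line that the arm cannot do raises r.PlanningError and nothing moves.
- r.finish_job(): hands the job in; it is judged then, once.
The state is a dict: "time_s": time; "joint_positions": joint angles; "dq": joint speeds; "tau": joint torques, N m; "eef_pos": TCP position; "eef_rot": TCP orientation; "contact_force": force on the tool from outside, world axes, zero at the start; "torque": the same for the moment, N m; "grip_width": finger opening in m; "grip_force": force on a finger pad.
Only numpy, scipy, OpenCV 4.12 (cv2) and the standard library are available. Lean on these libraries where they do the work, as an engineer would, in place of code of your own. Each camera call takes 0.05 s, during which the arm holds its last target. There are 200 camera calls.

### The job

Close up the bench steriliser: tighten the four bar-handled nuts on its sloping lid crisscross in two passes - one nut, then the one diagonally opposite, then the other diagonal pair - giving each about half of its travel clockwise in the first pass and turning each fully home to its stop in the second. Then push the heater switch lever on the control box all the way over, away from you. Leave the jar, the bowl and the timer where they stand.

Things in the scene. Friction and masses are not known exactly. Their poses are not given: they have to be found in the camera images.
- steriliser: Fixed steel drum; round 214 mm lid leaning 30 deg to the robot, outward normal (-0.5, 0, 0.866) in this frame. Origin on the table below the centre of the lid's face (165 mm up); x to its back, y to its left, z up. Gauge amid the lid 26 mm out. A steel hood (270 mm wide, y -0.135 to 0.135; x 0.04 to 0.16; z 0.43 to 0.45 m) blocks the upper nuts from straight above. Yaw within 0.2 rad.
- grip_ul (a point): Middle of the dark steel bar handle of the upper left lid nut (as the robot sees the slope; diagonally opposite the lower right one). Bar 72 long, 16 wide, 26 mm tall, from 30 to 56 mm out from the lid's face, on a 14 mm thick stem; stud end 8 mm above it. Nuts 110 mm apart. Axes turn with the nut: x along the bar, z outward on the nut's axis, 30 deg from vertical.
- nut_ul (a joint): Turn of the upper left nut in rad, growing clockwise looking onto the lid: loose at about 0, tight at its hard stop at 1.2, where the bar points straight up and down the slope, in line with the small raised ribs on the lid; at 0 it stands 1.2 rad anticlockwise of that. Stays where it is left; dry friction 0.07 N m.
- grip_ur (a point): Middle of the dark steel bar handle of the upper right lid nut (as the robot sees the slope; diagonally opposite the lower left one). Bar 72 long, 16 wide, 26 mm tall, from 30 to 56 mm out from the lid's face, on a 14 mm thick stem; stud end 8 mm above it. Nuts 110 mm apart. Axes turn with the nut: x along the bar, z outward on the nut's axis, 30 deg from vertical.
- nut_ur (a joint): Turn of the upper right nut in rad, growing clockwise looking onto the lid: loose at about 0, tight at its hard stop at 1.2, where the bar points straight up and down the slope, in line with the small raised ribs on the lid; at 0 it stands 1.2 rad anticlockwise of that. Stays where it is left; dry friction 0.07 N m.
- grip_ll (a point): Middle of the dark steel bar handle of the lower left lid nut (as the robot sees the slope; diagonally opposite the upper right one). Bar 72 long, 16 wide, 26 mm tall, from 30 to 56 mm out from the lid's face, on a 14 mm thick stem; stud end 8 mm above it. Nuts 110 mm apart. Axes turn with the nut: x along the bar, z outward on the nut's axis, 30 deg from vertical.
- nut_ll (a joint): Turn of the lower left nut in rad, growing clockwise looking onto the lid: loose at about 0, tight at its hard stop at 1.2, where the bar points straight up and down the slope, in line with the small raised ribs on the lid; at 0 it stands 1.2 rad anticlockwise of that. Stays where it is left; dry friction 0.07 N m.
- grip_lr (a point): Middle of the dark steel bar handle of the lower right lid nut (as the robot sees the slope; diagonally opposite the upper left one). Bar 72 long, 16 wide, 26 mm tall, from 30 to 56 mm out from the lid's face, on a 14 mm thick stem; stud end 8 mm above it. Nuts 110 mm apart. Axes turn with the nut: x along the bar, z outward on the nut's axis, 30 deg from vertical.
- nut_lr (a joint): Turn of the lower right nut in rad, growing clockwise looking onto the lid: loose at about 0, tight at its hard stop at 1.2, where the bar points straight up and down the slope, in line with the small raised ribs on the lid; at 0 it stands 1.2 rad anticlockwise of that. Stays where it is left; dry friction 0.07 N m.
- control_box: Fixed white control box 110 x 90 x 85 mm to the left or right of the steriliser, with the heater switch lever on its top. Origin at the centre of its underside; x is the direction in which the lever must be pushed (away from the robot), z up.
- switch_tip (a point): Centre of the 26 mm black ball on the end of the heater switch lever: rod 10 mm thick, 80 mm from pivot to ball; pivot 107 mm above the table over the box's origin (on a block 70 x 50 x 25 mm on the box).
- switch (a joint): Angle of the heater switch lever in rad: 0 = off, leaning 0.5 rad towards the robot; 1.0 = on, leaning 0.5 rad away at its stop. Turns about the box's y axis, stays where it is left; friction 0.06 N m, about 1 N at the ball.
- gauze_jar: Glass jar of cotton balls with a lid, 85 mm across, 116 mm tall, loose, standing on the other side of the steriliser from the control box; origin under its centre. Leave alone.
- gallipot: Small steel bowl 79 mm across, 40 mm tall, loose, on the table in front of the steriliser, to the left; origin under its centre. Leave alone.
- timer: Minute timer, white box 62 x 62 mm, 44 mm tall with its knob, loose, on the table in front of the steriliser, to the right; origin under its centre. Leave alone.
Things that resemble listed ones, but are neither listed nor needed, are in the scene too. Several things have the shape of the control_box; the one meant has the colours described above.

How it is judged:
By the outcome, as a careful person would: the job done as asked, in the order asked, and still so for the second after the job is handed in, with the robot touching nothing.
It also fails if it takes over 67 s, if anything falls off the work surface, if the arm or the gripper's body presses on something with over 40 N, if the wrist force passes 120 N, or if a joint passes its speed limit or range.

## Working session

There is one attempt and no reset: what is moved stays moved. The work goes in short steps, each a Python script; the robot and the scene stay as the last script left them, time stands still between calls to the robot, and variables do not carry over. Pictures are saved under pics/ and viewed, at most 10 in all, crops included, and the job is handed in when it is done.

```bash
mkdir -p pics; python3 - <<'E'
from workcell import r, optics
import cv2,numpy as np
for n in("scene","top"):
    im,d=optics.get_image(n); cv2.imwrite(f"pics/{n}.png",im[:,:,::-1]); np.savez(f"{n}.npz",im=im,d=d,**optics.camera_model(n))
    m=optics.camera_model(n); print(n,m["K"].round(1).tolist(),(-m["R"].T@m["t"]).round(3), (d>0).mean())
s=r.read_state();print(s["time_s"],s["eef_rot"],s["grip_width"]); print(optics.camera_model("wrist")["tool_from_camera"].round(3))
E
```

```text
scene [[429.9, 0.0, 255.0], [0.0, 429.9, 202.5], [0.0, 0.0, 1.0]] [-0.181 -0.638  0.962] 0.9960225423177084
top [[449.5, 0.0, 246.6], [0.0, 449.5, 188.7], [0.0, 0.0, 1.0]] [0.376 0.041 1.489] 0.9960378011067709
0.1 [ 1.30034174e-01  9.91509250e-01 -6.98577208e-04 -1.83596724e-04] 0.08553005291803255
[[-0.002 -0.949 -0.315  0.081]
 [ 1.    -0.002 -0.     0.   ]
 [-0.001 -0.315  0.949 -0.119]
 [ 0.     0.     0.     1.   ]]
```

View pics/scene.png

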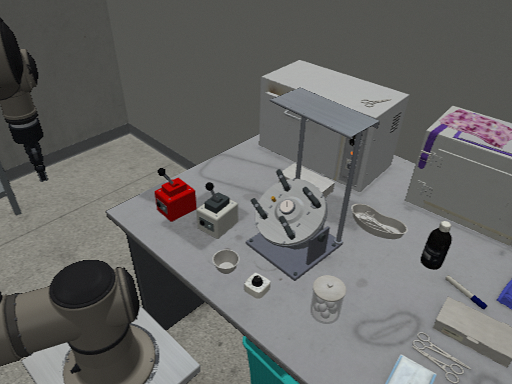

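View pics/top.png

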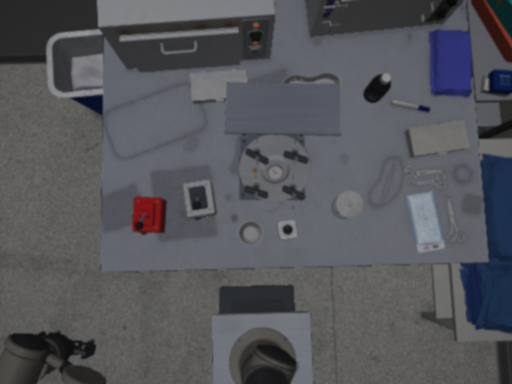

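```bash
cat > see.py <<'E'
import numpy as np,cv2
def cloud(n):
    z=np.load(n+".npz"); K,R,t,d,im=z["K"],z["R"],z["t"],z["d"].astype(float),z["im"]
    v,u=np.mgrid[:384,:512]; P=np.stack([(u-K[0,2])/K[0,0]*d,(v-K[1,2])/K[1,1]*d,d],-1)
    return (P-t)@R, d>0, im, (K,R,t)
E
python3 - <<'E'
from see import *
rng=np.random.default_rng(0)
for n,(u0,u1,v0,v1) in {"scene":(240,340,165,255),"top":(235,312,135,203)}.items():
    P,ok,im,_=cloud(n); print(n,[ (p,P[p[1],p[0]].round(3)) for p in ([(287,207),(209,187),(217,222)] if n=="scene" else [(275,172),(199,198),(250,232),(288,229),(348,204)])])
    X=P[v0:v1,u0:u1]; g=im[v0:v1,u0:u1].astype(int); br=g.mean(2); 
    m=(X[...,2]>.09)&(X[...,2]<.24)
    pts=X[m]; best=0
    for _ in range(500):
        a=pts[rng.choice(len(pts),3,False)]; nn=np.cross(a[1]-a[0],a[2]-a[0]); nn/=np.linalg.norm(nn)+1e-12; nn*=np.sign(nn[2])
        if nn[2]<.8 or nn[2]>.93: continue
        s=abs((pts-a[0])@nn)<.003
        if s.sum()>best: best=s.sum();S=s
    c=pts[S].mean(0); nn=np.linalg.svd(pts[S]-c)[2][2]; nn*=np.sign(nn[2]); print("plane",nn.round(4),"n",best,"c",c.round(4), "yaw",np.arctan2(-nn[1],-nn[0]))
    h=(X-c)@nn; bar=((h>.035)&(h<.075)&(X[...,2]<.35)).astype(np.uint8)
    k,L,st,ce=cv2.connectedComponentsWithStats(bar)
    for i in range(1,k):
        if st[i,4]<15: continue
        top=(L==i)&(h>.048)&(h<.06)
        print(" comp",st[i].tolist(),(ce[i]+[u0,v0]).round(1),"mean",X[L==i].mean(0).round(4),"top",X[top].mean(0).round(4) if top.any() else None,top.sum(),"hmax",h[L==i].max().round(4),np.percentile(h[L==i],50).round(4))
    cv2.imwrite(f"pics/{n}_c.png",cv2.resize(im[v0-25:v1+5,u0-(100 if n=='scene' else 60):u1][:,:,::-1],None,fx=4,fy=4,interpolation=cv2.INTER_CUBIC)[:600,:800])
E
```

```text
scene [((287, 207), array([ 0.578, -0.055,  0.183])), ((209, 187), array([0.479, 0.169, 0.187])), ((217, 222), array([0.475, 0.135, 0.071]))]
plane [-0.5018  0.0243  0.8646] n 2200 c [ 0.5875 -0.0582  0.1617] yaw -0.04843469187312653
 comp [36, 4, 14, 22, 127] [282.1 179.8] mean [ 0.6107 -0.0033  0.2361] top [ 6.118e-01 -4.000e-04  2.372e-01] 100 hmax 0.0659 0.0544
 comp [62, 22, 19, 21, 153] [310.7 196.8] mean [ 0.6067 -0.1115  0.2362] top [ 0.607  -0.1097  0.2377] 114 hmax 0.0659 0.0544
 comp [10, 33, 17, 22, 134] [258.1 208.2] mean [0.5165 0.0008 0.182 ] top [0.517  0.0035 0.183 ] 105 hmax 0.0667 0.0557
 comp [38, 51, 17, 24, 153] [286.1 227.3] mean [ 0.5121 -0.1083  0.1816] top [ 0.5125 -0.1062  0.1824] 121 hmax 0.0676 0.0545
top [((275, 172), array([ 0.577, -0.049,  0.19 ])), ((199, 198), array([0.514, 0.181, 0.118])), ((250, 232), array([0.409, 0.027, 0.002])), ((288, 229), array([ 0.414, -0.095,  0.047])), ((348, 204), array([ 0.484, -0.275,  0.114]))]
plane [-0.5025  0.0221  0.8643] n 1930 c [ 0.596  -0.0495  0.1708] yaw -0.04386641265006207
 comp [10, 13, 24, 17, 176] [256.6 156. ] mean [0.6163 0.005  0.2422] top [0.6145 0.0049 0.2432] 125 hmax 0.0687 0.0538
 comp [48, 16, 25, 13, 171] [295.5 156.7] mean [ 0.6116 -0.1044  0.2424] top [ 0.6097 -0.1049  0.2433] 125 hmax 0.0673 0.0542
 comp [9, 50, 24, 13, 171] [255.6 191.4] mean [0.5221 0.0092 0.1869] top [0.5206 0.0102 0.1881] 122 hmax 0.0686 0.0536
 comp [47, 50, 23, 15, 167] [293.1 192. ] mean [ 0.5175 -0.1     0.1876] top [ 0.5157 -0.1002  0.1886] 110 hmax 0.0683 0.0545
```

View pics/scene_c.png

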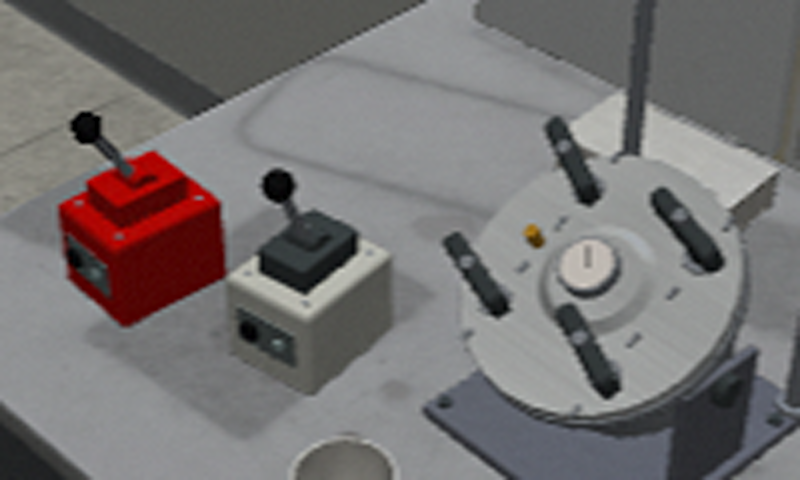

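```bash
cat > hlp.py <<'E'
import numpy as np
from scipy.spatial.transform import Rotation as Ro
def frame(yaw):  # columns: downhill, left, normal in world
    c,s=np.cos(yaw),np.sin(yaw); Rz=np.array([[c,-s,0],[s,c,0],[0,0,1.]])
    return Rz@np.array([[-.8660254,0,-.5],[0,1,0],[-.5,0,.8660254]])
def quat(F,a):  # tool z=-n; tool x = downhill turned by a anticlockwise seen from outside (a=1.2 loose)
    d,n=F[:,0],F[:,2]; x=Ro.from_rotvec(n*a).apply(d); z=-n
    return Ro.from_matrix(np.c_[x,np.cross(z,x),z]).as_quat()
E
python3 - <<'E'
from hlp import *; from see import *
from workcell import r
F=frame(-.046); C=np.array([.581,-.052,.165]); print("det",np.linalg.det(F).round(3))
u=np.array([.612,.002,.239])
for g in([.614,.003,.24],[.609,-.106,.24],[.519,.007,.185],[.514,-.103,.185]):
    for a in(1.2,0,-.1,1.2+np.pi,np.pi):
        for h in(-.01,.05):
            q=r.solve_ik(np.array(g)+F[:,2]*h,quat(F,a)); print(g,round(a,2),h,None if q is None else np.round(q,2))
for dy in(0.05,-.05):
    q=r.solve_ik(C+F[:,2]*.24+F[:,1]*dy,quat(F,0)); print("view",None if q is None else np.round(q,2))
for n in("scene","top"):
    P,ok,im,_=cloud(n); X=P.reshape(-1,3); m=(X[:,2]<.02)&(X[:,0]>.3)&(X[:,0]<.8)&(abs(X[:,1])<.4); print(n,"table z",np.median(X[m,2]))
    m=(im.max(2)<60)&(P[...,2]>.15)&(P[...,2]<.23)&(P[...,1]>.1)&(P[...,1]<.25)&(P[...,0]>.4)&(P[...,0]<.6)
    v,u=np.nonzero(m); print(" ball",m.sum(),u.mean() if m.any() else 0,v.mean() if m.any() else 0,u.min(),u.max(),v.min(),v.max(),P[m].mean(0).round(4))
E
```

```text
det -1.0
[0.614, 0.003, 0.24] 1.2 -0.01 [-0.14  0.32  1.75  0.09  0.55 -2.93]
[0.614, 0.003, 0.24] 1.2 0.05 [-0.15  0.21  1.75  0.08  0.67 -2.92]
[0.614, 0.003, 0.24] 0 -0.01 [-0.14  0.32  1.75  0.09  0.55 -1.73]
[0.614, 0.003, 0.24] 0 0.05 [-0.15  0.21  1.75  0.08  0.67 -1.72]
[0.614, 0.003, 0.24] -0.1 -0.01 [-0.14  0.32  1.75  0.09  0.55 -1.63]
[0.614, 0.003, 0.24] -0.1 0.05 [-0.15  0.21  1.75  0.08  0.67 -1.62]
[0.614, 0.003, 0.24] 4.34 -0.01 [-0.14  0.32  1.75  0.09  0.55  0.21]
[0.614, 0.003, 0.24] 4.34 0.05 [-0.15  0.21  1.75  0.08  0.67  0.22]
[0.614, 0.003, 0.24] 3.14 -0.01 [-0.14  0.32  1.75  0.09  0.55  1.41]
[0.614, 0.003, 0.24] 3.14 0.05 [-0.15  0.21  1.75  0.08  0.67  1.42]
[0.609, -0.106, 0.24] 1.2 -0.01 [-0.37  0.33  1.74  0.29  0.59  2.99]
[0.609, -0.106, 0.24] 1.2 0.05 [-0.39  0.22  1.73  0.26  0.71  3.01]
[0.609, -0.106, 0.24] 0 -0.01 [-0.37  0.33  1.74  0.29  0.59 -2.09]
[0.609, -0.106, 0.24] 0 0.05 [-0.39  0.22  1.73  0.26  0.71 -2.07]
[0.609, -0.106, 0.24] -0.1 -0.01 [-0.37  0.33  1.74  0.29  0.59 -1.99]
[0.609, -0.106, 0.24] -0.1 0.05 [-0.39  0.22  1.73  0.26  0
[... 1323 characters left out ...]
.52  0.41 -2.31]
[0.514, -0.103, 0.185] -0.1 0.05 [-0.48  0.12  2.04  0.42  0.55 -2.22]
[0.514, -0.103, 0.185] 4.34 -0.01 [-0.45  0.25  2.04  0.52  0.41 -0.47]
[0.514, -0.103, 0.185] 4.34 0.05 [-0.48  0.12  2.04  0.42  0.55 -0.38]
[0.514, -0.103, 0.185] 3.14 -0.01 [-0.45  0.25  2.04  0.52  0.41  0.73]
[0.514, -0.103, 0.185] 3.14 0.05 [-0.48  0.12  2.04  0.42  0.55  0.82]
view [-0.21 -0.11  1.84  0.1   0.9  -1.78]
view [-0.51 -0.1   1.82  0.28  0.96 -2.15]
scene table z -0.001681108869693292
 ball 53 209.33962264150944 186.67924528301887 206 213 182 192 [0.4862 0.1758 0.181 ]
top table z 0.0023884383167046778
 ball 62 196.2258064516129 204.67741935483872 192 200 200 209 [0.4873 0.1822 0.1907]
```

```bash
python3 - <<'E'
from hlp import *; import cv2
from workcell import r, optics, command_gripper
F=frame(-.046); C=np.array([.581,-.052,.165])
for i,dy in enumerate((.06,-.04)):
    r.reach(C+F[:,2]*.25+F[:,1]*dy,quat(F,np.pi))
    s=r.read_state(); im,d=optics.get_image("wrist"); m=optics.camera_model("wrist")
    T=np.eye(4);T[:3,:3]=Ro.from_quat(s["eef_rot"]).as_matrix();T[:3,3]=s["eef_pos"]; T=T@m["tool_from_camera"]
    R=T[:3,:3].T; np.savez(f"w{i}.npz",im=im,d=d,K=m["K"],R=R,t=-R@T[:3,3]); cv2.imwrite(f"pics/w{i}.png",im[:,:,::-1])
    print(s["time_s"],s["joint_positions"],(d>0).mean(),s["contact_force"])
E
```

```text
2.2667 [-0.17921776 -0.12795976  1.82434028  0.08379515  0.92759428  1.40378993] 0.9957987467447916 [-0.09216599 -0.27247611  0.25700861]
2.8 [-0.49301694 -0.11746752  1.81592747  0.26258596  0.9799318   1.03024062] 0.9961496988932291 [ 0.11672322  0.50903781 -0.23641322]
```

View pics/w0.png

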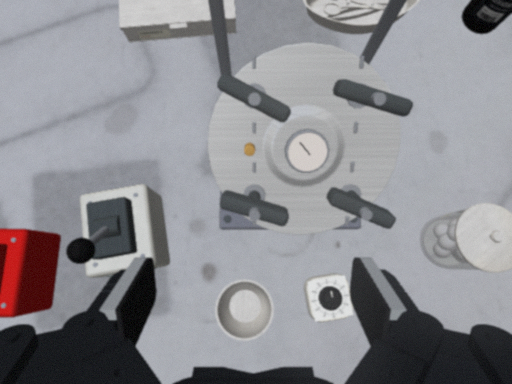

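```bash
cat > meas.py <<'E'
from see import *
def measure(n,F0,C0,verbose=True):
    """bar centres/angles in view n; h relative to fitted lid plane"""
    P,ok,im,(K,R,t)=cloud(n); q=P-C0; hh=q@F0[:,2]; rad=np.linalg.norm(q-hh[...,None]*F0[:,2],axis=-1)
    m=ok&(abs(hh)<.012)&(rad<.1)&(rad>.05)&(im.min(2)>100)
    for _ in range(5):
        c=np.median(P[m],0) if _==0 else P[m].mean(0); nn=np.linalg.svd(P[m]-P[m].mean(0),full_matrices=False)[2][2]; nn*=np.sign(nn[2])
        c=P[m].mean(0); h=(P-c)@nn; m=ok&(abs(h)<.003)&(rad<.1)&(rad>.05)
    yaw=np.arctan2(-nn[1],-nn[0]); d=np.array([-nn[2]*np.cos(yaw),-nn[2]*np.sin(yaw),-np.hypot(nn[0],nn[1])]); l=np.cross(nn,d); l=l if l[1]>0 else -l
    # lid-frame image of dark pixels standing off the lid
    bar=(ok&(h>.047)&(h<.062)&(rad<.13)&(im.max(2)<110)).astype(np.uint8)
    k,L,st,ce=cv2.connectedComponentsWithStats(bar); out={}
    top=np.median(h[(bar>0)&(h>.051)])
    for i in range(1,k):
        if st[i,4]<60: continue
        v,u=np.nonzero(L==i); ray=np.c_[(u-K[0,2])/K[0,0],(v-K[1,2])/K[1,1],np.ones(len(u))]@R; o=-R.T@t
        X=o+ray*((top-(o-c)@nn)/(ray@nn))[:,None]; uv=np.c_[(X-c)@d,(X-c)@l]
        (cx,cy),(w,hgt),_=cv2.minAreaRect(uv.astype(np.float32)); ax=np.linalg.svd(uv-uv.mean(0))[2][0]; ang=np.arctan2(ax[1],ax[0])
        ang=(ang+np.pi/2)%np.pi-np.pi/2
        Xc=c+d*cx+l*cy+nn*top; q=Xc-C0
        name=("u" if q@F0[:,0]<0 else "l")+("l" if q@F0[:,1]>0 else "r")
        out[name]=(Xc,ang,(u.mean(),v.mean()))
        if verbose: print(" ",n,name,Xc.round(4),"ang",ang.round(3),"rect",round(w,4),round(hgt,4),len(u))
    print(n,"yaw",yaw.round(4),"tilt",np.arccos(nn[2]).round(4),"top",top.round(4),"c",c.round(4),"rms",h[m].std().round(4))
    return yaw,out,top,(K,R,t),nn
E
python3 - <<'E'
from hlp import *; from meas import *
F=frame(-.046);C=np.array([.581,-.052,.165])
A={n:measure(n,F,C) for n in("w0","w1","top","scene")}
# triangulate bar centres from the two wrist views
def ray(K,R,t,p): return -R.T@t,(lambda w:w/np.linalg.norm(w))(R.T@np.linalg.inv(K)@[p[0],p[1],1])
def tri(a,b):
    M=sum(np.eye(3)-np.outer(w,w) for _,w in(a,b)); v=sum((np.eye(3)-np.outer(w,w))@o for o,w in(a,b)); X=np.linalg.solve(M,v)
    return X,[np.linalg.norm(np.cross(X-o,w)) for o,w in(a,b)]
for k in("ul","ur","ll","lr"):
    print(k,*[tri(ray(*A[a][3],A[a][1][k][2]),ray(*A[b][3],A[b][1][k][2]))[0].round(4) for a,b in(("w0","w1"),("scene","top"),("w0","top"))])
for n in("w0","w1"):
    P,ok,im,(K,R,t)=cloud(n); X=P.reshape(-1,3); m=(abs(X[:,2])<.02)&(X[:,0]>.3)&(X[:,0]<.8); print(n,"table",np.median(X[m,2]))
    m=(im.max(2)<50)&(P[...,2]>.155)&(P[...,2]<.23)&(P[...,1]>.1)&(P[...,0]>.4)&(P[...,0]<.6)
    v,u=np.nonzero(m); print(" ball",m.sum(), (u.min(),u.max(),v.min(),v.max()) if m.any() else 0,P[m].mean(0).round(4) if m.any() else 0, P[m].max(0) if m.any() else 0)
E
```

```text
w0 ul [0.615  0.0059 0.2416] ang -1.09 rect 0.0158 0.07 1206
  w0 ur [ 0.6102 -0.1021  0.2415] ang -1.282 rect 0.0156 0.0717 1223
  w0 lr [ 0.517  -0.0979  0.1875] ang -1.157 rect 0.0166 0.0722 926
  w0 ll [0.5219 0.01   0.1878] ang -1.263 rect 0.0172 0.0703 986
w0 yaw -0.0423 tilt 0.524 top 0.0552 c [ 0.5943 -0.0534  0.1673] rms 0.0009
  w1 ul [0.6153 0.004  0.2418] ang -1.096 rect 0.0162 0.0711 1284
  w1 ur [ 0.6104 -0.1038  0.2416] ang -1.281 rect 0.0157 0.0705 1222
  w1 lr [ 0.5174 -0.0997  0.1878] ang -1.153 rect 0.0173 0.0706 974
  w1 ll [0.5219 0.0082 0.1878] ang -1.265 rect 0.0183 0.0707 1052
w1 yaw -0.0422 tilt 0.5237 top 0.0552 c [ 0.5935 -0.0526  0.1668] rms 0.0008
  top ul [0.6144 0.0052 0.2439] ang -1.09 rect 0.0171 0.0705 135
  top ur [ 0.6098 -0.1042  0.2444] ang -1.286 rect 0.0177 0.0715 133
  top ll [0.5201 0.0095 0.1889] ang -1.271 rect 0.0189 0.0717 128
  top lr [ 0.5158 -0.1003  0.1894] ang -1.174 rect 0.0186 0.0725 125
top yaw -0.0484 tilt 0.5286 top 0.0554 c [ 0.5874 -0.0517  0.1657] rms 0.0016
  scene ul [ 6.112e-01 -4.000e-04  2.376e-01] ang -1.097 rect 0.0155
[... 217 characters left out ...]
21
scene yaw -0.0492 tilt 0.5235 top 0.0553 c [ 0.5794 -0.0578  0.1571] rms 0.0015
ul [0.6191 0.0065 0.2356] [0.6172 0.004  0.2316] [0.6141 0.0058 0.245 ]
ur [ 0.6141 -0.1038  0.2345] [ 0.6121 -0.1066  0.232 ] [ 0.6124 -0.1046  0.2354]
ll [0.5236 0.0106 0.1801] [0.5229 0.0092 0.1761] [0.5169 0.011  0.2239]
lr [ 0.5191 -0.0995  0.1796] [ 0.5174 -0.1023  0.1766] [ 0.5186 -0.1018  0.1733]
w0 table 0.0011459753176286448
 ball 536 (np.int64(67), np.int64(94), np.int64(238), np.int64(262)) [0.4895 0.1798 0.1902] [0.5016831  0.19237245 0.19606836]
w1 table 0.0010786291250085998
 ball 1 (np.int64(3), np.int64(3), np.int64(240), np.int64(240)) [0.5023 0.1799 0.1562] [0.50231186 0.17989506 0.15620177]
```

```bash
cat > job.py <<'E'
from hlp import *
from workcell import r, command_gripper
yaw=-.044; F=frame(yaw); C=np.array([.566,-.0475,.214])
N={k:C+.055*((1 if k[0]=="l" else -1)*F[:,0]+(1 if k[1]=="l" else -1)*F[:,1]) for k in("ul","ur","ll","lr")}
def turn(k,a0,dq,flip,off=np.zeros(3),up=.05,force=50):
    p=N[k]+off-.007*F[:,2]; Q=quat(F,a0+flip)
    r.reach(p+up*F[:,2],Q); r.move_straight(p,speed=.12,max_force=25)
    f0=r.read_state()["contact_force"]; command_gripper(.012,force)
    s=r.read_state(); q=np.array(s["joint_positions"]); dF=np.array(s["contact_force"])-f0
    print(k,"t",round(s["time_s"],1),"w",round(s["grip_width"],4),"gripF lid frame",(dF@F).round(1),"q6",q[5].round(2),"z err",np.round((np.array(s["eef_pos"])-p)@F,4))
    q[5]+=dq; r.movej(q)
    s=r.read_state(); print("   turned t",round(s["time_s"],1),"F",(np.array(s["contact_force"])@F).round(1),"T",(np.array(s["torque"])@F).round(2),"q6",round(s["joint_positions"][5],3))
    command_gripper(.036); r.move_straight(p+up*F[:,2],speed=.2)
    print("   out t",round(r.read_state()["time_s"],1))
E
python3 - <<'E'
from job import *
command_gripper(.036)
turn("ul",1.09,.49,np.pi)
E
```

```text
ul t 5.1 w 0.0151 gripF lid frame [5.  2.3 7.6] q6 0.33 z err [0.0012 0.0007 0.0011]
   turned t 5.6 F [-2.1 -0.2 -6.7] T [ 0.14  0.04 -0.04] q6 0.815
   out t 6.3
```

```bash
python3 - <<'E'
from job import *; import cv2
from workcell import optics
for k,a in(("lr",1.155),("ur",1.281),("ll",1.265)): turn(k,a,a-.6,np.pi)
# look again (downhill camera pose for pass 2 would be the other way; view from uphill)
r.reach(np.array([.581,-.052,.165])+F[:,2]*.25+F[:,1]*.01,quat(F,np.pi))
s=r.read_state(); im,d=optics.get_image("wrist"); m=optics.camera_model("wrist")
T=np.eye(4);T[:3,:3]=Ro.from_quat(s["eef_rot"]).as_matrix();T[:3,3]=s["eef_pos"]; T=T@m["tool_from_camera"]
R=T[:3,:3].T; np.savez("w2.npz",im=im,d=d,K=m["K"],R=R,t=-R@T[:3,3]); cv2.imwrite("pics/w2.png",im[:,:,::-1])
from meas import *
measure("w2",F,np.array([.581,-.052,.165])); print(s["time_s"])
E
```

```text
lr t 8.3 w 0.015 gripF lid frame [4.1 0.6 4.2] q6 -0.4 z err [0.001  0.0008 0.0007]
   turned t 8.9 F [-1.5 -0.2 -8.6] T [ 0.04  0.02 -0.06] q6 0.153
   out t 9.6
ur t 11.0 w 0.015 gripF lid frame [5.5 1.3 5.7] q6 -0.23 z err [0.0012 0.0004 0.0009]
   turned t 11.7 F [-0.3  0.5 -5.3] T [ 0.01  0.12 -0.05] q6 0.454
   out t 12.4
ll t 13.9 w 0.0152 gripF lid frame [ 3. -0.  4.] q6 0.04 z err [0.0014 0.0004 0.0006]
   turned t 14.6 F [-0.3  0.6 -8.7] T [-0.03  0.19 -0.06] q6 0.702
   out t 15.4
  w2 ul [0.6151 0.0048 0.2417] ang -0.598 rect 0.0161 0.0696 1269
  w2 ur [ 0.6101 -0.1027  0.2415] ang -0.6 rect 0.016 0.0704 1245
  w2 ll [0.5218 0.009  0.1877] ang -0.594 rect 0.0171 0.0708 989
  w2 lr [ 0.517  -0.0987  0.1876] ang -0.595 rect 0.0158 0.0719 903
w2 yaw -0.0428 tilt 0.5241 top 0.0552 c [ 0.5919 -0.0532  0.1659] rms 0.0008
16.0833
```

View pics/w2.png

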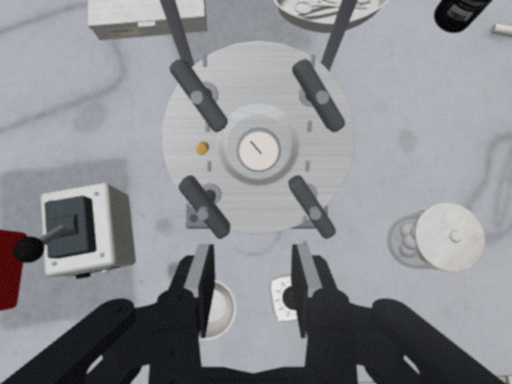

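```bash
python3 - <<'E'
from job import *; import cv2
from workcell import optics
for k in("ul","lr","ur","ll"): turn(k,.598,.66,0)
r.reach(np.array([.581,-.052,.165])+F[:,2]*.25+F[:,1]*.03,quat(F,0))
def snap(n):
    s=r.read_state(); im,d=optics.get_image("wrist"); m=optics.camera_model("wrist")
    T=np.eye(4);T[:3,:3]=Ro.from_quat(s["eef_rot"]).as_matrix();T[:3,3]=s["eef_pos"]; T=T@m["tool_from_camera"]
    R=T[:3,:3].T; np.savez(n+".npz",im=im,d=d,K=m["K"],R=R,t=-R@T[:3,3]); cv2.imwrite(f"pics/{n}.png",im[:,:,::-1])
snap("w3")
from meas import *
measure("w3",F,np.array([.581,-.052,.165]));print(r.read_state()["time_s"])
P,ok,im,_=cloud("w0")   # control box: white top face at 85 mm, dark block top at 110 mm
for n in("w0","top"):
    P,ok,im,_=cloud(n); reg=(P[...,1]>.08)&(P[...,1]<.26)&(P[...,0]>.4)&(P[...,0]<.62)
    for lab,m in(("top",reg&(P[...,2]>.078)&(P[...,2]<.093)&(im.min(2)>120)),("block",reg&(P[...,2]>.103)&(P[...,2]<.118)&(im.max(2)<90))):
        print(n,lab,m.sum(),cv2.minAreaRect(P[m][:,:2].astype(np.float32)),P[m].mean(0).round(4))
E
```

```text
ul t 20.0 w 0.0155 gripF lid frame [1.5 6.1 2.6] q6 -2.32 z err [0.0002 0.0012 0.001 ]
   turned t 20.6 F [-2.2 -3.4 -7.8] T [ 0.44 -0.12  1.07] q6 -1.665
   out t 21.4
lr t 23.4 w 0.0154 gripF lid frame [-0.   4.3  3.8] q6 -2.99 z err [0.0002 0.001  0.0008]
   turned t 24.1 F [ -1.8  -3.5 -10. ] T [ 0.24 -0.03  1.15] q6 -2.329
   out t 24.8
ur t 26.2 w 0.0153 gripF lid frame [2.6 3.4 3.6] q6 -2.68 z err [0.0004 0.001  0.001 ]
   turned t 26.9 F [ 1.9 -4.6 -3.2] T [0.8  0.69 1.08] q6 -2.027
   out t 27.6
ll t 29.1 w 0.0152 gripF lid frame [0.2 7.3 2. ] q6 -2.44 z err [0.0003 0.001  0.0008]
   turned t 29.8 F [-0.7 -4.1 -9. ] T [0.59 0.   1.02] q6 -1.779
   out t 30.5
  w3 ll [0.5186 0.009  0.1859] ang 0.007 rect 0.0694 0.0156 1122
  w3 lr [ 0.5141 -0.0982  0.186 ] ang -0.001 rect 0.016 0.0686 1181
  w3 ur [ 0.6073 -0.1027  0.24  ] ang 0.01 rect 0.0709 0.0166 909
  w3 ul [0.6122 0.0048 0.2401] ang 0.004 rect 0.0152 0.071 852
w3 yaw -0.0431 tilt 0.5245 top 0.0553 c [ 0.5796 -0.05    0.1588] rms 0.0008
31.2833
w0 top 2624 ((0.5215477347373962, 0.18773600459098816), (0.10951206088066101, 0.08805524557828903), 8.572772026062012) [0.5216 0.1807 0.0858]
w0 block 1773 ((0.5199686288833618, 0.18672586977481842), (0.06791273504495621, 0.047974199056625366), 7.665014743804932) [0.5199 0.1827 0.1111]
top top 144 ((0.5190382599830627, 0.18595674633979797), (0.09831590950489044, 0.07561550289392471), 5.199382305145264) [0.5179 0.1722 0.0867]
top block 239 ((0.5174713730812073, 0.18656417727470398), (0.0694933757185936, 0.049782123416662216), 7.337296009063721) [0.5221 0.1847 0.1121]
```

View pics/w3.png

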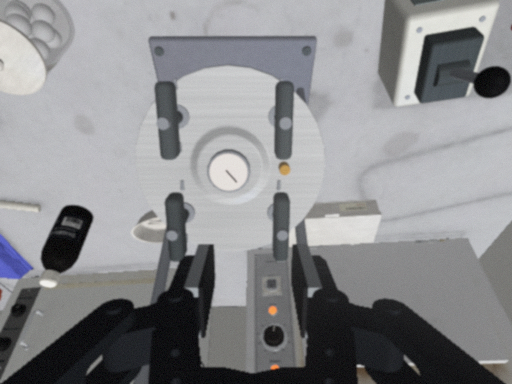

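```bash
python3 - <<'E'
from job import *; import cv2
from workcell import optics
B=np.array([.520,.187,0]); y=.14; ex=np.array([np.cos(y),np.sin(y),0]); Z=np.array([0,0,1.])
best=None
for s in(1,-1):
    x=s*ex; Q=Ro.from_matrix(np.c_[x,np.cross(-Z,x),-Z]).as_quat(); q=r.solve_ik(B-.1*ex+.32*Z,Q)
    if q is not None:
        d=abs(np.array(q)-r.read_state()["joint_positions"]).max(); print(s,np.round(q,2))
        if best is None or d<best[0]: best=(d,Q)
Q=best[1]
command_gripper(0)
r.reach(B-.1*ex+.32*Z,Q); r.move_straight(B-.1*ex+.187*Z,speed=.15,max_force=15)
hit=r.move_straight(B+.024*ex+.187*Z,speed=.06,max_force=15)
s=r.read_state(); print("hit",hit,"s",(np.array(s["eef_pos"])-B)@ex,s["contact_force"],s["time_s"])
r.move_straight(B-.1*ex+.187*Z,speed=.15); r.move_straight(B-.1*ex+.32*Z,speed=.2)
r.movej([1.164,.342,1.524,0,1.275,-.146]); print(r.read_state()["time_s"])
for n in("scene","top"):
    im,d=optics.get_image(n); m=optics.camera_model(n); np.savez(n+"2.npz",im=im,d=d,**m)
    from see import *
    P,ok,_,_=cloud(n+"2"); k=(im.max(2)<60)&(P[...,2]>.155)&(P[...,2]<.23)&(P[...,1]>.1)&(P[...,1]<.27)&(P[...,0]>.4)&(P[...,0]<.65)
    print(n,"ball",k.sum(),((P[k].mean(0)-B)@np.c_[ex,np.cross(Z,ex),Z]).round(4))
    if n=="scene": cv2.imwrite("pics/end.png",cv2.resize(im[140:330,140:370,::-1],None,fx=3,fy=3))
E
```

```text
1 [ 0.22  0.17  1.58 -0.    1.39  1.65]
-1 [ 0.22  0.17  1.58 -0.    1.39 -1.49]
hit True s 0.015402854462755232 [-1.33981345  0.04455357  1.20893155] 35.35
38.7167
scene ball 48 [ 0.0327 -0.0069  0.1808]
top ball 64 [ 0.0325 -0.0004  0.1838]
```

View pics/end.png

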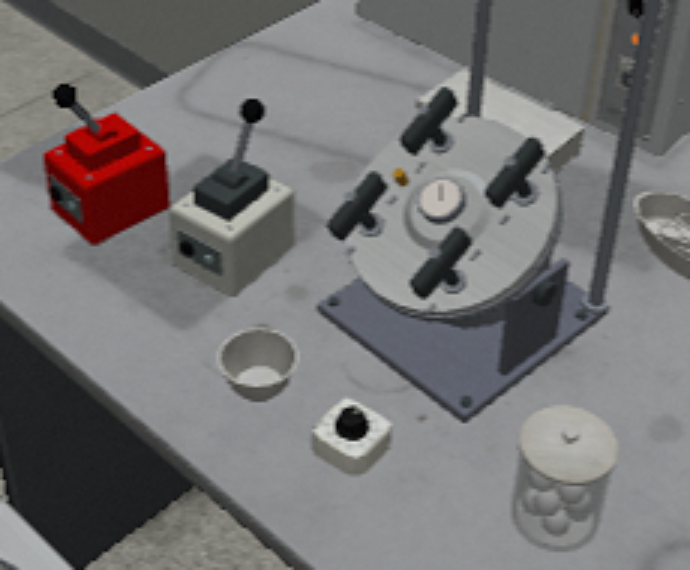

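```bash
python3 - <<'E'
from job import *
from workcell import optics
from see import *
B=np.array([.520,.187,0]); y=.14; ex=np.array([np.cos(y),np.sin(y),0]); Z=np.array([0,0,1.]); x=-ex
Q=Ro.from_matrix(np.c_[x,np.cross(-Z,x),-Z]).as_quat()
def ball(n):
    P,ok,im,(K,R,t)=cloud(n); k=(im.max(2)<60)&(P[...,2]>.155)&(P[...,2]<.23)&(P[...,1]>.1)&(P[...,1]<.27)&(P[...,0]>.4)&(P[...,0]<.65)
    v,u=np.nonzero(k); p=((u.min()+u.max())/2,(v.min()+v.max())/2); o=-R.T@t; w=R.T@np.linalg.inv(K)@[*p,1]; X=o+w*(.177-o[2])/w[2]
    print(n,"ray ball s",((X-B)@ex).round(4))
for n in("scene","top","scene2","top2"): ball(n)
r.reach(B-.1*ex+.32*Z,Q); r.move_straight(B-.1*ex+.187*Z,speed=.2,max_force=15)
r.move_straight(B-.005*ex+.187*Z,speed=.15,max_force=25)
hit=r.move_straight(B+.03*ex+.187*Z,speed=.03,max_force=25)
s=r.read_state(); print("hit",hit,"s",(np.array(s["eef_pos"])-B)@ex,s["contact_force"],s["time_s"])
r.move_straight(B-.1*ex+.187*Z,speed=.15); r.move_straight(B-.1*ex+.32*Z,speed=.2)
r.movej([1.164,.342,1.524,0,1.275,-.146]); print(r.read_state()["time_s"])
for n in("scene","top"):
    im,d=optics.get_image(n); np.savez(n+"3.npz",im=im,d=d,**optics.camera_model(n)); ball(n+"3")
E
```

```text
scene ray ball s -0.031
top ray ball s -0.0325
scene2 ray ball s 0.0366
top2 ray ball s 0.0319
hit True s 0.015518543901924376 [-1.92000402 -0.77979969  1.32000019] 42.8583
46.225
scene3 ray ball s 0.0366
top3 ray ball s 0.0319
```

```bash
python3 -c "
from workcell import r
print(r.finish_job())"
```

```text
the job is handed in; nothing more can be done
None
```

The job is handed in at about 46 s of the 67 s: all four nuts were tightened crisscross in two passes and measured at their stops, the lever was pushed twice to the same hard stop (though the cameras put its ball about 5 mm short of its nominal end), and the jar, bowl and timer were not touched.

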